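# Set the reference cell in a through-beam sensor and teach it

### The arm

A 6-joint arm with a two-finger parallel gripper is mounted at the origin on a cart in front of the work surface, level with it; the furniture and walls round the work are solid. World frame = base frame: x ahead of the robot, y to its left, z up, the work surface at z = 0. Lengths are in m, angles in degrees, forces in N, time in s.
With the tool pointing down it reaches from about 0.375 to 0.925 m from the base axis. Payload 5.7 kg.
Tool frame: the origin (TCP) lies midway between the tips of the shut fingers; the grasp point (between the pads) lies 19 mm behind it; z points along the fingers, y is the direction in which the jaws open and shut (so a half turn about z gives the same grasp; the last joint's range is limited). The gripper opens to 85 mm and grips with 20 to 120 N. Pads are 22 mm wide; open, the fingers measure 114 mm over their backs; the gripper's body (76 mm by 85 mm) begins 54 mm behind the grasp point. The pads swing forward as they close: fully open they stand 13 mm farther back than shut.
Start: joints at [-73.631, 20.558, 86.54, -0, 72.909, -6.595], TCP at [0.234, -0.552, 0.197] pointing down, gripper open.
Joint ranges: [-170.27, 170.27], [-57.76, 135], [12.27, 136.19], [-55.21, 235.2], [11.17, 155.16], [-170.74, 170.74]. Speed limits (degrees/s): [136.94, 136.94, 180, 180, 180, 180].

### API

Orientations are given as a 3x3 rotation matrix whose columns are the frame's x, y, z axes.
In Python, from workcell import move_to, line_to, move_j, set_gripper, sleep, ik, sense, camera, IKError, sign_off gives the robot as it stands. Calls block until the motion is done:
- move_to(position, orientation): joint-space move of the TCP to a pose.
- line_to(position, frame=None, max_speed=0.15, force_limit=None): straight line of the TCP; frame=None keeps the orientation; max_speed is the mean speed in m/s. With force_limit (N) it stops when the force on the tool has changed by that much, and returns True; else False.
- move_j(angles): joint-space move.
- set_gripper(opening): finger opening in m; the grip force is fixed at half the most; returns when the fingers have stopped.
- sleep(seconds).
- ik(position, orientation): joint angles nearest the present ones, or None.
- sense(): the state.
- camera(name): name is "side" or "top"; returns a dict with "color" (480x640x3 uint8, red, green, blue), "intrinsics" (3x3 intrinsics, pixels), "view" (4x4, takes a point from world to camera coordinates). Camera axes: x right, y down, z forward; pixel columns grow to the right and rows downward; lengths in m; the calibration is good to about 2 mm. A picture is of the moment at which its call begins. There is no depth.
A pose or a line that the arm cannot do raises IKError and nothing moves.
- sign_off(): hands the job in, once; it reports no verdict.
The state is a dict: "clock": time; "joint_positions": joint angles; "joint_vel": joint speeds; "effort": joint torques, N m; "position": TCP position; "tcp_rot": TCP orientation; "wrist_force": force on the tool from outside, world axes, zero at the start; "torque": the same for the moment, N m; "gripper_width": finger opening in m.
Only numpy, scipy, OpenCV 4.12 (cv2) and the standard library are available. Lean on these libraries where they do the work, as an engineer would, in place of code of your own. Each camera call takes 0.05 s, during which the arm holds its last target.

### The job

Take the green-capped reference cell out of the sloping rack and lower it, without dropping it, upright and fully home into the square pocket between the two sensor heads, turned so that its clear faces look at the sensor heads and the light beam passes through them. Let go of it, then press the white teach button all the way down, with the cell in place; leave the orange-capped cell in the rack.

Things in the scene. Friction and masses are not known exactly. Their poses are not given: they have to be found in the camera images.
- cell_green_mid (a point): Centre of the loose green-capped cell, a square prism 24 x 24 x 70 mm, 0.06 to 0.11 kg: black foot (14 mm), green cap (10 mm), two clear and two black faces. z axis from foot to cap, x square to the clear faces, y to the black ones. It starts 22 mm deep in a rack pocket, its cap leaning 26 degrees toward the rack's -x; grip it across the black faces, draw it out along its z.
- cell_orange_mid (a point): Centre of the other cell, same size, shape and axes, with an orange cap and amber clear faces. It stands in the other rack pocket and stays there.
- rack: Fixed grey and aluminium rack, base plate 84 x 156 mm; origin at the centre of its underside, y axis along its length. Its block slopes 26 degrees, with two square pockets (26 mm wide, 22 mm deep) at y = +39 and -39 mm, that lean toward -x. Highest edge 61 mm. Clear faces of the cells in it look up and down the slope.
- station: Fixed blue base plate 135 x 126 x 8 mm with an aluminium pocket block 50 x 50 mm, top at 34 mm, and two black sensor heads 30 x 20 mm, top at 70 mm, whose facing lenses stand at y = +36 and -36 mm. Origin on the underside below the pocket's axis; y axis along the light beam, from head to head.
- pocket (a point): Centre of the floor of the station's square pocket, 14 mm above the mat. The pocket is 27 mm wide (1.5 mm clearance on each side of the cell), 20 mm deep, with a 3 mm chamfer at its mouth; its sides are parallel to the station's x and y axes. Axes as the station's. A cell that is home has its centre 35 mm above this point.
- beam (a point): Point on the light beam above the pocket, 52 mm above the mat; its y axis is the direction of the beam.
- teach (a joint): Travel of the white teach button, 0 = up, 0.006 m = fully down (4 N); it springs back.
- teach_top (a point): Centre of the top of the white round teach button (diameter 26 mm, about 30 mm above the mat, pressed straight down), on the station's base plate 64 mm from the pocket, toward the station's -x.

How it is judged (in metres and radians):
On the way, in this order (a step that is already met when the one before it is completed fails the run):
1. the green-capped cell is drawn out of the rack (height (world z) of cell_green_mid above 0.095 m), for 0.1 s.
2. the cell is home in the pocket, clear faces to the sensor heads, and let go (horizontal distance between cell_green_mid and pocket below 0.004 m and z of cell_green_mid in the frame of pocket below 0.038 m and angle between cell_green_mid's own z axis and vertical below 0.1 rad and angle between the x axis of cell_green_mid and the y axis of beam, either way round below 0.16 rad and contact force between the fingers and cell_green below 0.1 N), for 0.2 s.
3. the teach button is pressed down with the cell in place (value of joint teach above 0.0045 m and z of cell_green_mid in the frame of pocket below 0.038 m and horizontal distance between cell_green_mid and pocket below 0.004 m).
At the end, for the whole second after the job is handed in: Green-capped cell at rest in the pocket: within 4 mm of its axis, centre under 38 mm above its floor, within 0.1 rad of upright, clear faces square to the beam within 0.16 rad (either way round); teach button up again (under 1.5 mm); orange-capped cell within 15 mm of its start (horizontal distance between cell_green_mid and pocket below 0.004 m and z of cell_green_mid in the frame of pocket below 0.038 m and angle between cell_green_mid's own z axis and vertical below 0.1 rad and angle between the x axis of cell_green_mid and the y axis of beam, either way round below 0.16 rad and linear speed of cell_green below 0.02 m/s and value of joint teach below 0.0015 m and distance of cell_orange_mid from where it was at the start of the episode below 0.015 m); the robot touches nothing.
It fails at once if the green-capped cell falls free (moves faster than 0.45 m/s with no finger on it) (linear speed of cell_green above 0.45 m/s and contact force between the fingers and cell_green below 0.05 N).
It fails at once if the orange-capped cell is taken out of its pocket or knocked (moved more than 15 mm) (distance of cell_orange_mid from where it was at the start of the episode above 0.015 m).
It also fails if it takes over 46 s, if anything falls off the work surface, if the arm or the gripper's body presses on something with over 40 N, if the wrist force passes 120 N, or if a joint passes its speed limit or range.

## Working session

There is one attempt and no reset: what is moved stays moved. The work goes in short steps, each a Python script; the robot and the scene stay as the last script left them, time stands still between calls to the robot, and variables do not carry over. Pictures are saved under pics/ and viewed, and the job is handed in when it is done.

```bash
mkdir -p pics; ls; python3 - <<'E'
from workcell import *
import cv2,numpy as np
s=sense();print(s['clock'],s['position'],s['gripper_width'])
for n in('side','top'):
    c=camera(n);cv2.imwrite(f'pics/{n}0.png',c['color'][:,:,::-1])
    np.savez(f'{n}0.npz',**c)
    V=c['view'];print(n,c['intrinsics'].round(1).tolist(),V.round(4).tolist(),(-V[:3,:3].T@V[:3,3]).round(3))
E
```

```text
pics
0.0 [ 0.23386928 -0.55173372  0.19636185] 0.08523822369645337
side [[529.8, 0.0, 324.9], [0.0, 529.8, 237.1], [0.0, 0.0, 1.0]] [[0.9853, 0.1703, -0.0141, -0.479], [0.0524, -0.3794, -0.9237, -0.0161], [-0.1627, 0.9094, -0.3828, 1.1099], [0.0, 0.0, 0.0, 1.0]] [ 0.653 -0.934  0.403]
top [[540.4, 0.0, 310.6], [0.0, 540.4, 243.7], [0.0, 0.0, 1.0]] [[0.0027, -1.0, -0.0028, -0.1769], [-0.9975, -0.0025, -0.0711, 0.53], [0.0711, 0.003, -0.9975, 0.8802], [0.0, 0.0, 0.0, 1.0]] [ 0.467 -0.178  0.915]
```

View pics/side0.png

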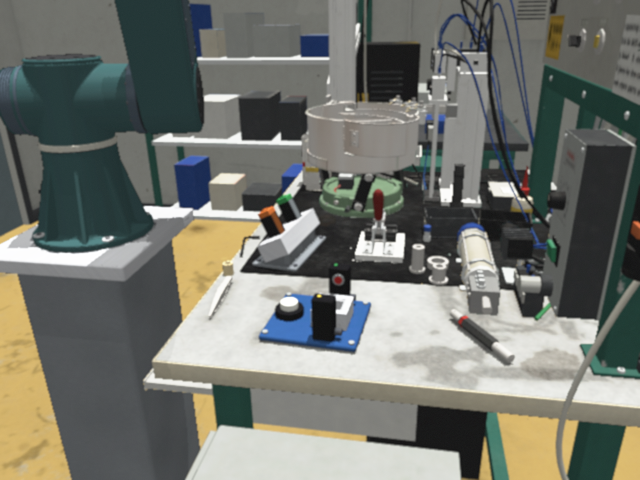

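View pics/top0.png

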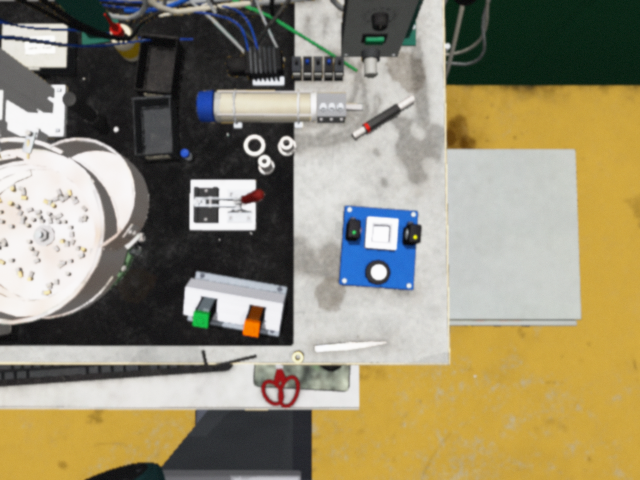

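```bash
cat > h.py <<'E'
import numpy as np,cv2
def load(n):
    return dict(np.load(n))
def ray(c,p):
    K=c['intrinsics'];V=c['view'];R=V[:3,:3]
    d=R.T@np.linalg.inv(K)@np.array([p[0],p[1],1.]);o=-R.T@V[:3,3];return o,d/np.linalg.norm(d)
def onz(c,p,z):
    o,d=ray(c,p);return o+d*(z-o[2])/d[2]
def proj(c,P):
    q=c['view'][:3,:3]@np.asarray(P)+c['view'][:3,3];q=c['intrinsics']@q;return q[:2]/q[2]
def tri(rs):
    A=np.zeros((3,3));b=np.zeros(3)
    for o,d in rs:
        M=np.eye(3)-np.outer(d,d);A+=M;b+=M@o
    X=np.linalg.solve(A,b);return X,[np.linalg.norm((np.eye(3)-np.outer(d,d))@(X-o)) for o,d in rs]
E
python3 - <<'E'
from h import *
t=load('top0.npz');s=load('side0.npz')
def crop(c,x,y,w,h,k): return cv2.resize(c['color'][y:y+h,x:x+w,::-1],None,fx=k,fy=k,interpolation=cv2.INTER_CUBIC)
cv2.imwrite('pics/ct_rack.png',crop(t,175,260,130,90,6))
cv2.imwrite('pics/ct_st.png',crop(t,325,195,110,100,6))
cv2.imwrite('pics/cs.png',crop(s,235,185,150,170,3.5) if 0 else crop(s,230,180,150,175,3.4))
for n,c in(('t',t),('s',s)):
    hsv=cv2.cvtColor(c['color'],cv2.COLOR_RGB2HSV)
    for nm,lo,hi in(('blue',(105,150,80),(120,255,255)),('green',(50,140,60),(80,255,255)),('orange',(5,170,120),(17,255,255))):
        m=cv2.inRange(hsv,lo,hi);k,l,st,ce=cv2.connectedComponentsWithStats(m)
        for i in range(1,k):
            if st[i,4]>25: print(n,nm,st[i],ce[i].round(1))
E
```

```text
t blue [168   0  19   7  58] [177.3   2.8]
t blue [123   7  16   6  73] [129.5   9.4]
t blue [146   7  11   6  34] [150.7   9.7]
t blue [233   9  12   8  28] [239.1  12.5]
t blue [222  16  27  34 103] [239.9  31.3]
t blue [245  19  13  29  84] [252.2  32.5]
t blue [180  38  13   3  33] [186.1  38.8]
t blue [196  90  18  31 463] [204.8 105.4]
t blue [180 148   9  10  71] [184.1 152.4]
t blue [ 340  207   77   82 3395] [376.9 251.8]
t green [247   7  11   5  31] [252.2   8.9]
t green [264  12   9   7  33] [267.9  15.3]
t green [276  19  27  18 103] [286.4  26.2]
t green [365  36  20   7 105] [374.8  39.3]
t green [192 310  18  19 268] [200.8 319.4]
t orange [242 318  19  20 286] [251.5 327.4]
s blue [191   5  20  51 503] [199.9  20.6]
s blue [301  37  27  19 485] [313.9  46. ]
s blue [439 116   5  17  60] [440.9 123.8]
s blue [507 148   6  18  32] [509.4 156.6]
s blue [496 151   9  22  37] [499.7 160.9]
s blue [182 157  20   7  81] [190.7 160. ]
s blue [ 176  158   34   51 1271] [193.  184.1]
s blue [283 165  19  26 214] [290.5 174.9]
s blue [460 223  24   8  81] [471.3 225.8]
s blue [534 244  12   4  31] [539.  245.5]
s blue [ 260  295  110   56 2110] [314.6 327.7]
s green [277 195  14   9  58] [283.2 198.9]
s green [549 248   7  13  59] [552.  253.7]
s orange [260 206  23  26 156] [270.8 215.2]
```

View pics/ct_rack.png

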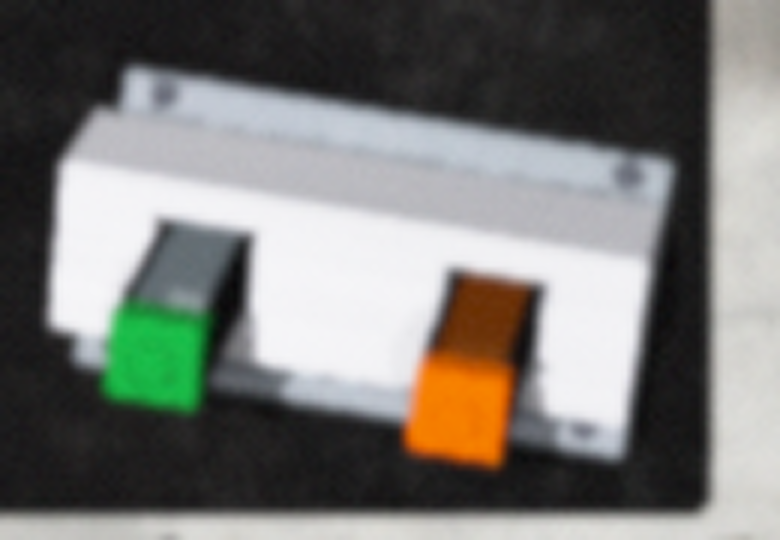

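View pics/ct_st.png

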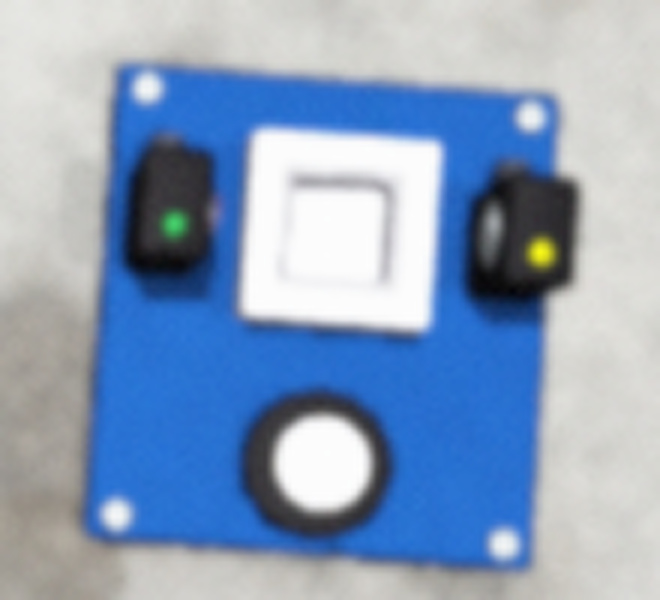

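View pics/cs.png

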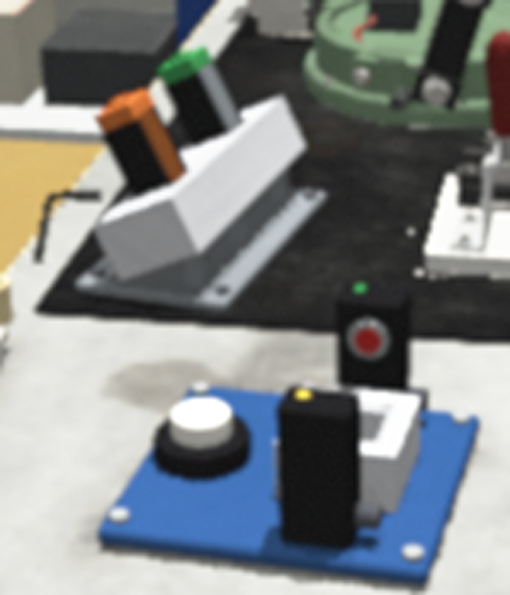

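```bash
cat > meas.py <<'E'
from h import *
t=load('top0.npz');s=load('side0.npz')
hsv=cv2.cvtColor(t['color'],cv2.COLOR_RGB2HSV)
m=cv2.inRange(hsv,(105,120,60),(125,255,255));m[:200]=0;m[295:]=0;m[:,:330]=0
cs,_=cv2.findContours(m,cv2.RETR_EXTERNAL,cv2.CHAIN_APPROX_NONE)
P=np.vstack(cs)[:,0].astype(float)
W=np.array([onz(t,p,.008)[:2] for p in P],np.float32)
(c,sz,a)=cv2.minAreaRect(W);print('base rect',c,sz,a)
b=cv2.boxPoints((c,sz,a));print(b)
sc=[onz(t,np.array(p)/6+[325,195]-.42,.008)[:2] for p in((148,88),(530,117),(116,515),(504,545))]
sc=np.array(sc);print('screws',sc,'centre',sc.mean(0),'yaw y-dir',[np.degrees(np.arctan2(*(sc[i]-sc[j])[[0,1]]))for i,j in((0,1),(2,3))],[np.degrees(np.arctan2(*(sc[i]-sc[j])[[1,0]]))for i,j in((0,2),(1,3))])
# block
m=cv2.inRange(hsv,(0,0,200),(180,60,255));roi=np.zeros_like(m);roi[205:290,350:410]=255;m&=roi
k,l,st,ce=cv2.connectedComponentsWithStats(m)
for i in range(1,k):
    if st[i,4]>60:
        cc,_=cv2.findContours((l==i).astype(np.uint8),cv2.RETR_EXTERNAL,cv2.CHAIN_APPROX_NONE)
        p=max(cc,key=len)[:,0].astype(float)
        for z in(.030,.034):
            W=np.array([onz(t,q,z)[:2] for q in p],np.float32)
            print(st[i],z,cv2.minAreaRect(W),cv2.minEnclosingCircle(W))
# pocket mouth corners in crop
for z,pp in((.034,[(250,130),(442,142),(430,330),(238,318)]),(.034,[(290,176),(396,182),(390,287),(280,280)])):
    q=np.array([onz(t,np.array(p)/6+[325,195]-.42,z)[:2] for p in pp]);print(q.mean(0),np.linalg.norm(q-np.roll(q,1,0),axis=1))
bt=tri([ray(t,np.array((323,463))/6+[325,195]-.42),ray(s,np.array((201,415))/3.4+[230,180]-.35)]);print('button top',bt)
# cells: cap top centre etc.
for nm,ct,cs_ in(('green',[(125,302),(210,312),(197,410),(103,398)],None),('orange',[(430,350),(515,360),(502,465),(405,455)],None)):
    q=np.array([np.array(p)/6+[175,260]-.42 for p in ct]);print(nm,q.mean(0))
    for z in (.08,.085,.09): print(z,[onz(t,p,z)[:2].round(4).tolist() for p in q])
print('rack base corners top view z=.006?')
for p in((125,65),(675,158),(622,462),(70,355)): print(onz(t,np.array(p)/6+[175,260]-.42,.006))
for p in((62,160),(652,258),(45,328),(100,105),(668,192)): print('blk',onz(t,np.array(p)/6+[175,260]-.42,.061))
E
python3 meas.py
python3 - <<'E'
from h import *
s=load('side0.npz')
cv2.imwrite('pics/cs2.png',cv2.resize(s['color'][185:275,240:335,::-1],None,fx=6.5,fy=6.5,interpolation=cv2.INTER_CUBIC))
E
```

```text
base rect (0.5255036354064941, -0.2891349494457245) (0.12392310798168182, 0.13249564170837402) 85.69628143310547
[[ 0.4547928  -0.3459503 ]
 [ 0.58691484 -0.35589325]
 [ 0.5962145  -0.2323196 ]
 [ 0.46409243 -0.22237664]]
screws [[ 0.58982116 -0.24073502]
 [ 0.58184635 -0.34820749]
 [ 0.46977519 -0.23151453]
 [ 0.46171687 -0.33966473]] centre [ 0.52578989 -0.29003044] yaw y-dir [np.float64(4.2437556534698375), np.float64(4.261263063393427)] [np.float64(-4.392148743602571), np.float64(-4.067625615430832)]
[365 205  45   5 124] 0.03 ((0.5911617875099182, -0.3014816641807556), (0.07256364077329636, 0.0066468059085309505), 89.41082763671875) ((0.5907066464424133, -0.30147695541381836), 0.03649500757455826)
[365 205  45   5 124] 0.034 ((0.5905986428260803, -0.3009246587753296), (0.07223574817180634, 0.00661682290956378), 89.4106674194336) ((0.590145468711853, -0.3009200096130371), 0.03633054718375206)
[365 217  33  33 954] 0.03 ((0.5481457114219666, -0.29180908203125), (0.051949940621852875, 0.051433052867650986), 85.7032470703125) ((0.5479115843772888, -0.2915293276309967), 0.03496904671
[... 1125 characters left out ...]
.0227], [0.3971, -0.0198], [0.4001, 0.004]]
orange [251.74666667 327.49666667]
0.08 [[0.4117, -0.0773], [0.4092, -0.0991], [0.3826, -0.096], [0.3851, -0.0712]]
0.085 [[0.412, -0.0779], [0.4096, -0.0996], [0.3831, -0.0965], [0.3856, -0.0719]]
0.09 [[0.4123, -0.0785], [0.4099, -0.1], [0.3836, -0.097], [0.386, -0.0725]]
rack base corners top view z=.006?
[0.48589877 0.01804249 0.006     ]
[ 0.4603236  -0.13629055  0.006     ]
[ 0.37609987 -0.12205216  0.006     ]
[0.40516441 0.03193224 0.006     ]
blk [0.45974158 0.02229113 0.061     ]
blk [ 0.43454979 -0.13294897  0.061     ]
blk [0.41587513 0.02590266 0.061     ]
blk [0.47419506 0.0125634  0.061     ]
blk [ 0.45179557 -0.13704144  0.061     ]
```

View pics/cs2.png

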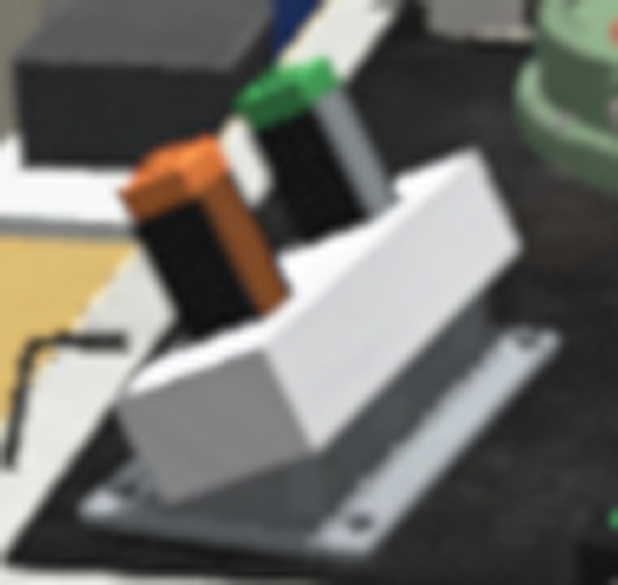

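```bash
cat > m2.py <<'E'
from h import *
t=load('top0.npz');s=load('side0.npz')
T=lambda p:np.array(p)/6+[175,260]-.42
S=lambda p:np.array(p)/6.5+[240,185]-.42
yaw=np.radians(-9.5)
ry=np.array([-np.sin(yaw),np.cos(yaw),0]);rx=np.array([np.cos(yaw),np.sin(yaw),0])
a=np.radians(26);u=-np.sin(a)*rx+np.array([0,0,np.cos(a)]);cx=np.cos(a)*rx+np.array([0,0,np.sin(a)])
E1=onz(t,T((62,160)),.061);E2=onz(t,T((652,258)),.061);M=(E1+E2)/2
# side check of highest edge
print('edge tri -y end',tri([ray(t,T((652,258))),ray(s,S((475,150)))]),)
def onplane(c,p):
    o,d=ray(c,p);return o+d*(u@(M-o))/(u@d)
C={}
for nm,pp in(('green',[(160,222),(250,238)]),('orange',[(450,272),(542,287)])):
    q=[onplane(t,T(p)) for p in pp];e=(q[0]+q[1])/2
    Q=e-12.5e-3*cx;C[nm]=Q+.013*u
    print(nm,'mouth width',np.linalg.norm(q[0]-q[1]),'Q',Q,'C',C[nm],'y in rack',(Q-M)@ry,'x',(Q-M)@rx)
print('spacing',np.linalg.norm(C['green']-C['orange']))
for nm,c0,hue in(('green',C['green'],((50,110,50),(80,255,255))),('orange',C['orange'],((3,150,90),(18,255,255)))):
    rs=[];off=[]
    for n,c in(('t',t),('s',s)):
        h=cv2.cvtColor(c['color'],cv2.COLOR_RGB2HSV);m=cv2.inRange(h,*hue)
        k,l,st,ce=cv2.connectedComponentsWithStats(m)
        x0=proj(c,c0+.03*u);i=1+np.argmin(np.linalg.norm(ce[1:]-x0,axis=1)+1000*(st[1:,4]<30))
        P=np.array([proj(c,c0+.012*i_*cx+.012*j*ry+k_*u) for i_ in(-1,1) for j in(-1,1) for k_ in(.025,.035)],np.float32)
        mo=cv2.moments(cv2.convexHull(P));pc=np.array([mo['m10'],mo['m01']])/mo['m00']
        print(nm,n,'mask c',ce[i].round(2),st[i],'pred centroid',pc.round(2),'area',mo['m00'],'bbox',P.min(0),P.max(0))
        rs.append(ray(c,ce[i]-(pc-x0)))
    X,r=tri(rs);print(' tri centre',X-.03*u,'res',r)
E
python3 m2.py
```

```text
edge tri -y end (array([ 0.46282787, -0.13078445,  0.11523304]), [np.float64(0.02671847786236439), np.float64(0.026718477862364528)])
green mouth width 0.024205502158027904 Q [ 0.43027493 -0.01259171  0.04944412] C [ 0.42465426 -0.01165113  0.06112844] y in rack 0.03936661502707314 x -0.02369306360184627
orange mouth width 0.02463640246544268 Q [ 0.41748608 -0.08963713  0.04949421] C [ 0.41186541 -0.08869655  0.06117854] y in rack -0.03873294098481517 x -0.023590359392692793
spacing 0.07809963960631403
green t mask c [200.82 319.34] [191 310  20  19 294] pred centroid [200.96 318.12] area 289.6122332524974 bbox [191.80048 308.36688] [210.21259 327.92072]
green s mask c [282.94 198.97] [276 195  15  10  89] pred centroid [284.52 198.91] area 109.61894248472527 bbox [275.66885 192.47523] [293.32117 205.31355]
 tri centre [ 0.42219838 -0.01158511  0.06091445] res [np.float64(0.0006169992973616733), np.float64(0.0006169992973618064)]
orange t mask c [252.59 323.3 ] [242 307  21  31 428] pred centroid [251.53 326.76] area 280.9468080527149 bbox [242.35258 316.9824 ] [260.79596 336.57126]
orange s mask c [271.42 216.28] [260 206  23  27 211] pred centroid [266.96 212.33] area 128.8958953237161 bbox [257.34348 205.36333] [276.5134  219.25397]
 tri centre [ 0.41806707 -0.08909189  0.05420838] res [np.float64(0.0015669570498687525), np.float64(0.0015669570498688973)]
```

```bash
cat > plan.py <<'E'
from h import *
from workcell import *
yaw=np.radians(-9.45);a=np.radians(26);zz=np.array([0,0,1.])
ry=np.array([-np.sin(yaw),np.cos(yaw),0]);rx=np.array([np.cos(yaw),np.sin(yaw),0])
u=-np.sin(a)*rx+np.cos(a)*zz;cx=np.cos(a)*rx+np.sin(a)*zz
C=np.array([.4235,-.0116,.0610])
def fr(y,z): return np.column_stack([np.cross(y,z),y,z])
sy=np.radians(-4.27);sx=np.array([np.cos(sy),np.sin(sy),0]);sty=np.array([-np.sin(sy),np.cos(sy),0])
PK=np.array([.5472,-.2911,.014]);BT=np.array([.4836,-.2866,.029])
E
python3 - <<'E'
from plan import *
t=load('top0.npz');s=load('side0.npz')
print(tri([ray(t,np.array((652,258))/6+[175,260]-.42),ray(s,np.array((265,350))/6.5+[240,185]-.42)]))
for sg in(1,-1):
    R=fr(sg*ry,-u)
    for d in(-.006,.06,.11): q=ik(C+d*u,R);print('rack',sg,d,None if q is None else np.round(q,1))
    R=fr(sg*sx,-zz)
    for z in(.04,.13,.2): q=ik(PK*[1,1,0]+z*zz,R);print('st',sg,z,None if q is None else np.round(q,1))
E
```

```text
(array([ 0.43403101, -0.13299144,  0.05950512]), [np.float64(0.00047845211869345717), np.float64(0.0004784521186933882)])
rack 1 -0.006 None
rack 1 0.06 None
rack 1 0.11 [-12.7  -9.1 134.9   3.   28.3 -95.5]
st 1 0.04 [-34.4  31.9  92.7  -0.   55.4 -30.1]
st 1 0.13 [-34.4  25.8  88.3  -0.   65.9 -30.1]
st 1 0.2 [-34.4  22.   83.8  -0.   74.2 -30.1]
rack -1 -0.006 None
rack -1 0.06 None
rack -1 0.11 [-12.7  -9.1 134.9   3.   28.3  84.5]
st -1 0.04 [-34.4  31.9  92.7  -0.   55.4 149.9]
st -1 0.13 [-34.4  25.8  88.3  -0.   65.9 149.9]
st -1 0.2 [-34.4  22.   83.8  -0.   74.2 149.9]
```

```bash
python3 - <<'E'
from plan import *
def tool(th,sg): 
    th=np.radians(th);z=np.sin(th)*rx-np.cos(th)*zz;return fr(sg*ry,z),z
for th in(26,22,18,14,10,6,2,0,-4):
    R,z=tool(th,1);out=[]
    for d in(0,.03,.06,.09):
        q=ik(C+.013*u+d*u+.019*z,R);out.append(None if q is None else np.round(q,0).tolist())
    print(th,out)
E
```

```text
26 [None, None, None, None]
22 [None, [-12.0, 8.0, 135.0, 3.0, 15.0, -96.0], [-12.0, 2.0, 134.0, 3.0, 22.0, -95.0], [-12.0, -3.0, 133.0, 2.0, 28.0, -94.0]]
18 [[-12.0, 13.0, 132.0, 2.0, 17.0, -94.0], [-12.0, 8.0, 132.0, 2.0, 22.0, -94.0], [-12.0, 3.0, 131.0, 2.0, 28.0, -94.0], [-12.0, -2.0, 130.0, 1.0, 34.0, -93.0]]
14 [[-11.0, 13.0, 129.0, 1.0, 24.0, -93.0], [-11.0, 9.0, 129.0, 1.0, 29.0, -93.0], [-12.0, 4.0, 128.0, 1.0, 34.0, -93.0], [-12.0, -0.0, 127.0, 1.0, 40.0, -93.0]]
10 [[-11.0, 14.0, 126.0, 1.0, 30.0, -92.0], [-11.0, 10.0, 125.0, 1.0, 35.0, -92.0], [-11.0, 6.0, 125.0, 1.0, 40.0, -92.0], [-11.0, 1.0, 124.0, 0.0, 45.0, -92.0]]
6 [[-11.0, 16.0, 122.0, 0.0, 36.0, -92.0], [-11.0, 11.0, 122.0, 0.0, 40.0, -92.0], [-11.0, 7.0, 122.0, 0.0, 45.0, -92.0], [-11.0, 3.0, 121.0, 0.0, 50.0, -92.0]]
2 [[-11.0, 17.0, 119.0, 0.0, 42.0, -92.0], [-11.0, 13.0, 119.0, 0.0, 46.0, -92.0], [-11.0, 9.0, 119.0, 0.0, 50.0, -92.0], [-11.0, 6.0, 118.0, 0.0, 54.0, -92.0]]
0 [[-11.0, 18.0, 118.0, -0.0, 45.0, -91.0], [-11.0, 14.0, 117.0, -0.0, 48.0, -92.0], [-11.0, 10.0, 117.0, -0.0, 52.0, -92.0], [-11.0, 7.0, 117.0, -0.0, 57.0, -92.0]]
-4 [[-11.0, 20.0, 114.0, -0.0, 50.0, -91.0], [-11.0, 16.0, 114.0, -0.0, 53.0, -91.0], [-11.0, 13.0, 114.0, -0.0, 57.0, -91.0], [-11.0, 9.0, 114.0, -0.0, 61.0, -91.0]]
```

```bash
cat >> plan.py <<'E'
def tool(th,sg=1):
    th=np.radians(th);z=np.sin(th)*rx-np.cos(th)*zz;return fr(sg*ry,z),z
RG,zg=tool(16)
Rc=np.column_stack([cx,ry,u])
Rrel=RG.T@Rc   # cell in tool
def snap(k):
    out={}
    for n in('side','top'):
        c=camera(n);cv2.imwrite(f'pics/{n}{k}.png',c['color'][:,:,::-1]);np.savez(f'{n}{k}.npz',**c);out[n]=c
    return out
E
python3 - <<'E'
from plan import *
for y in(sx,-sx):
    R=np.column_stack([np.cross(y,zz),y,zz])@Rrel.T;z=R[:,2]
    for h in(.062,.15,.2):
        q=ik(PK*[1,1,0]+h*zz+.019*z,R);print(h,None if q is None else np.round(q,1))
g=C+.013*u+.019*zg
move_to(g+.10*u,RG);print(sense()['clock'],sense()['position'])
line_to(g+.03*u,max_speed=.15)
snap(1);s=sense();print(s['clock'],s['wrist_force'])
c=load('top1.npz');cv2.imwrite('pics/ct1.png',cv2.resize(c['color'][250:350,160:310,::-1],None,fx=5,fy=5,interpolation=cv2.INTER_CUBIC))
c=load('side1.npz');cv2.imwrite('pics/cs1.png',cv2.resize(c['color'][130:275,200:350,::-1],None,fx=4,fy=4,interpolation=cv2.INTER_CUBIC))
E
```

```text
0.062 [-39.5  34.1  88.7   9.1  63.4 -39.8]
0.15 [-39.5  28.4  84.5   8.5  73.1 -38.2]
0.2 [-39.5  25.7  81.5   8.3  78.8 -37.3]
0.062 [-28.7  30.6  96.1 -11.9  49.8 163. ]
0.15 [-28.7  24.3  91.8 -10.5  60.2 160.5]
0.2 [-28.7  21.4  88.6 -10.   66.2 159.3]
2.1417 [ 0.38073163 -0.00484324  0.14469504]
2.8583 [-0.02682825  0.68133085  0.50459457]
```

View pics/ct1.png

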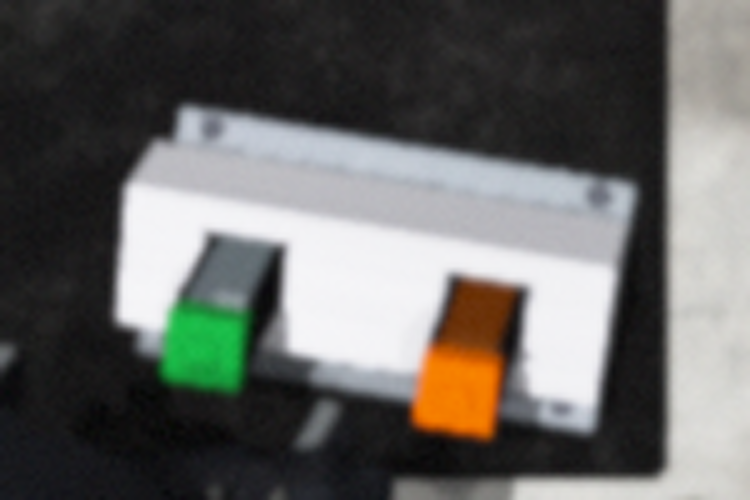

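View pics/cs1.png

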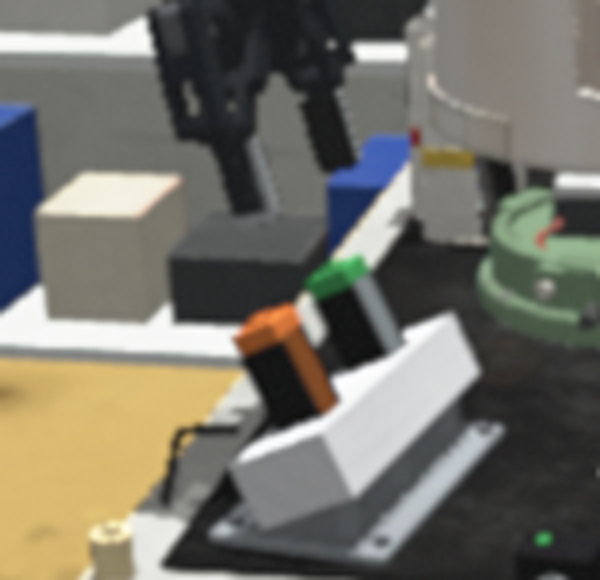

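```bash
python3 - <<'E'
from plan import *
s=sense();print(s['clock'],s['position'],s['tcp_rot'].round(3).tolist() if hasattr(s['tcp_rot'],'round') else s['tcp_rot'],RG.round(3).tolist())
print(C+.013*u+.019*zg+.03*u)
print(proj(load('side1.npz'),s['position']),proj(load('top1.npz'),s['position']))
E
```

```text
2.8583 [ 0.4102242  -0.00951024  0.08202383] [[-0.948, 0.165, 0.273], [0.158, 0.986, -0.045], [-0.276, -0.0, -0.961]] [[-0.948, 0.164, 0.272], [0.158, 0.986, -0.045], [-0.276, 0.0, -0.961]]
[ 0.41007189 -0.00936495  0.08138417]
[283.93398529 201.891211  ] [201.8217211  318.83764231]
```

```bash
python3 - <<'E'
from plan import *
sleep(.1);snap(2);s=sense();print(s['clock'],s['position'],s['gripper_width'])
c=load('side2.npz')
for w in(0,1):
  for b in(0,.013,.03,.045):
    P=[s['position']-b*zg+sg*.0425*ry for sg in(1,-1)]
    print(b,[proj(c,p).round(0).tolist() for p in P],[((proj(c,p)-[200,130])*4).round().tolist() for p in P])
  break
cv2.imwrite('pics/cs2b.png',cv2.resize(c['color'][130:275,200:350,::-1],None,fx=4,fy=4,interpolation=cv2.INTER_CUBIC))
E
```

```text
3.0583 [ 0.41035242 -0.00939941  0.08209918] 0.08530714831319965
0 [[293.0, 195.0], [275.0, 209.0]] [[370.0, 261.0], [299.0, 316.0]]
0.013 [[291.0, 189.0], [273.0, 202.0]] [[363.0, 236.0], [290.0, 289.0]]
0.03 [[288.0, 181.0], [270.0, 194.0]] [[352.0, 203.0], [279.0, 254.0]]
0.045 [[286.0, 173.0], [267.0, 186.0]] [[343.0, 173.0], [269.0, 223.0]]
```

View pics/cs2b.png

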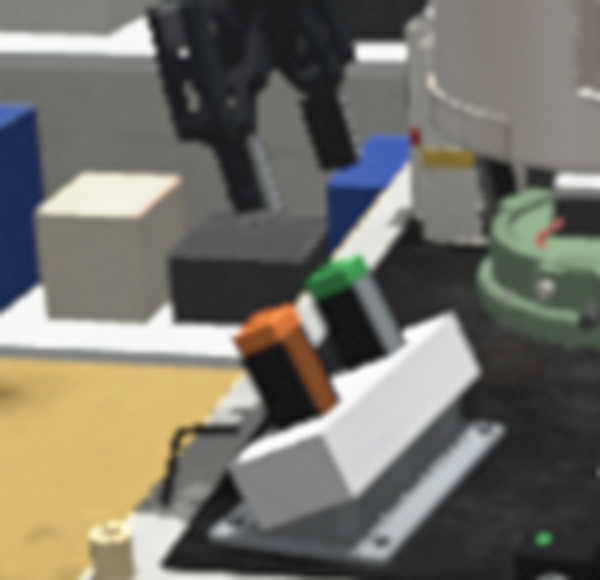

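```bash
python3 - <<'E'
from plan import *
c=load('top2.npz');im=c['color'][300:400,140:280,::-1].astype(float)
im=255*(im/255)**.45
cv2.imwrite('pics/ct2.png',cv2.resize(im.astype(np.uint8),None,fx=5,fy=5,interpolation=cv2.INTER_CUBIC))
s=sense()
for b in(0,.013,.03,.045,.06):
    print(b,[((proj(c,s['position']-b*zg+sg*.0425*ry)-[140,300])*5).round().tolist() for sg in(1,-1)])
E
```

```text
0 [[172.0, 70.0], [445.0, 117.0]]
0.013 [[160.0, 85.0], [437.0, 132.0]]
0.03 [[142.0, 104.0], [425.0, 152.0]]
0.045 [[127.0, 122.0], [415.0, 171.0]]
0.06 [[110.0, 140.0], [404.0, 190.0]]
```

View pics/ct2.png

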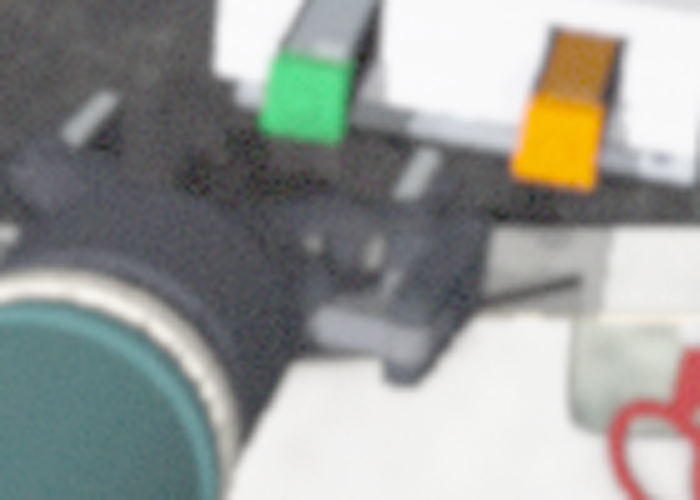

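```bash
python3 - <<'E'
from plan import *
t=load('top2.npz');s=load('side2.npz')
p=np.array(sense()['position']);R=np.array(sense()['tcp_rot'])
for n,a,b in(('near',(432,152),(265,212)),('far',(110,95),(345,166))):
    X,r=tri([ray(t,np.array(a)/5+[140,300]-.4),ray(s,np.array(b)/4+[200,130]-.4)]);print(n,X,r,'in tool',R.T@(X-p))
E
```

```text
near [ 0.39448067 -0.05579051  0.13311809] [np.float64(0.003518130450035009), np.float64(0.003518130450035087)] in tool [-0.00641059 -0.04836928 -0.05124737]
far [0.40914471 0.03795117 0.12918613] [np.float64(0.0045866053789019754), np.float64(0.004586605378901948)] in tool [-0.00443403  0.04650807 -0.04772899]
```

```bash
python3 - <<'E'
from plan import *
set_gripper(.045);snap(3);s=sense();print(s['clock'],s['position'],s['gripper_width'])
c=load('side3.npz')
for b in(0,.013,.03,.045):
    print(b,[((proj(c,s['position']-b*zg+sg*.023*ry)-[200,130])*4).round().tolist() for sg in(1,-1)])
cv2.imwrite('pics/cs3.png',cv2.resize(c['color'][130:275,200:350,::-1],None,fx=4,fy=4,interpolation=cv2.INTER_CUBIC))
c=load('top3.npz');im=c['color'][300:400,140:280,::-1].astype(float)
im=255*(im/255)**.45
cv2.imwrite('pics/ct3.png',cv2.resize(im.astype(np.uint8),None,fx=5,fy=5,interpolation=cv2.INTER_CUBIC))
E
```

```text
3.6333 [ 0.41003044 -0.0093605   0.0813313 ] 0.045050326120744735
0 [[354.0, 274.0], [316.0, 304.0]]
0.013 [[346.0, 249.0], [307.0, 278.0]]
0.03 [[336.0, 215.0], [296.0, 243.0]]
0.045 [[327.0, 185.0], [286.0, 212.0]]
```

View pics/cs3.png

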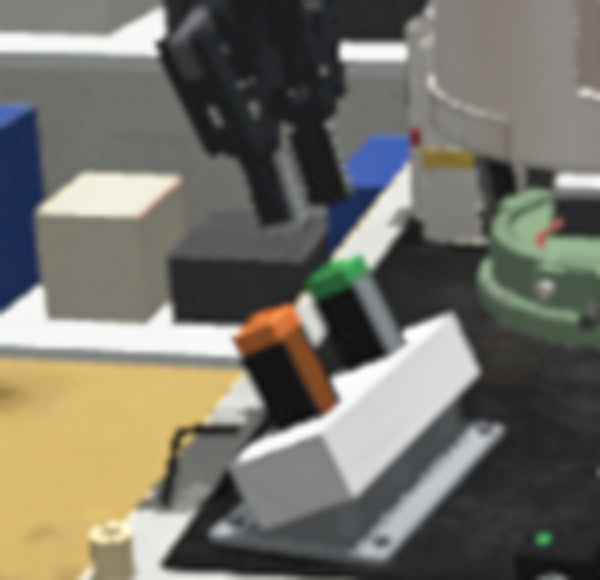

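View pics/ct3.png

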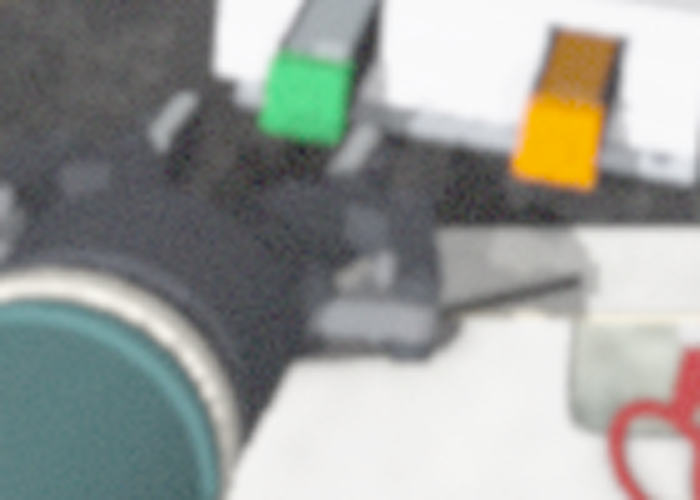

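```bash
python3 - <<'E'
from plan import *
t=load('top3.npz');s=load('side3.npz')
p=np.array(sense()['position']);R=np.array(sense()['tcp_rot'])
for n,a,b in(('near',(375,125),(295,222)),('far',(193,95),(335,200))):
    X,r=tri([ray(t,np.array(a)/5+[140,300]-.4),ray(s,np.array(b)/4+[200,130]-.4)]);print(n,X,r,'in tool',R.T@(X-p),'world d',X-p)
for n,y0,x0,h,w,k,c in(('top',295,150,45,70,11,t),('side',150,230,50,70,11,s)):
    im=255*(c['color'][y0:y0+h,x0:x0+w,::-1]/255.)**.5
    cv2.imwrite(f'pics/z_{n}.png',cv2.resize(im.astype(np.uint8),None,fx=k,fy=k,interpolation=cv2.INTER_CUBIC))
E
```

```text
near [ 0.40204699 -0.03731414  0.12322044] [np.float64(0.0027886208083560695), np.float64(0.002788620808356073)] in tool [-0.00838253 -0.02888493 -0.04117324] world d [-0.00798345 -0.02795364  0.04188914]
far [0.40870389 0.01669223 0.11823034] [np.float64(0.004353821358537836), np.float64(0.0043538213585379015)] in tool [-0.00479553  0.02548147 -0.03701002] world d [-0.00132654  0.02605274  0.03689904]
```

View pics/z_top.png

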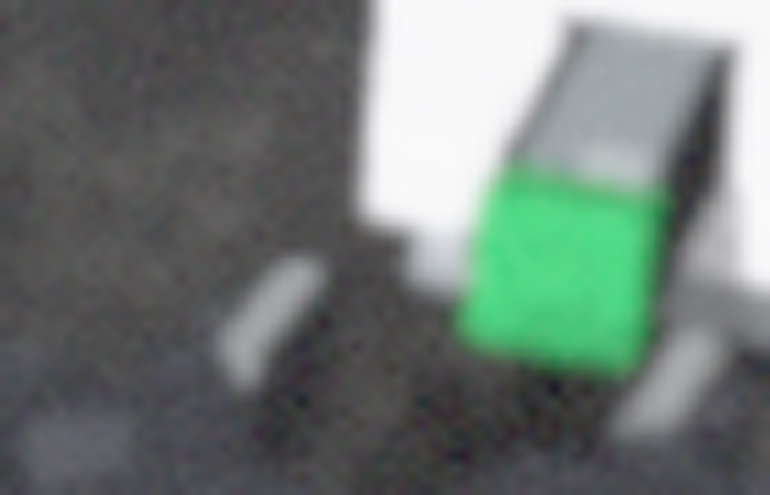

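View pics/z_side.png

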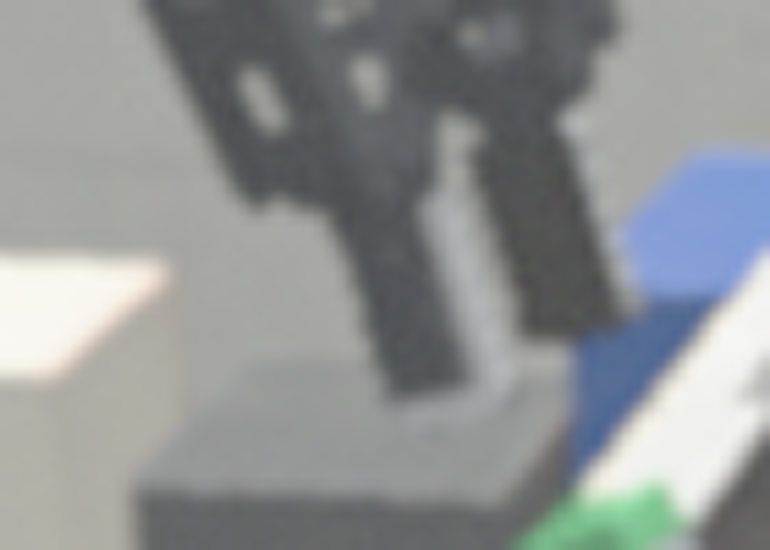

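```bash
python3 - <<'E'
from plan import *
t=load('top3.npz');s=load('side3.npz')
p=np.array(sense()['position']);R=np.array(sense()['tcp_rot'])
for n,a,b in(('near',(705,338),(492,395)),('far',(308,268),(632,308))):
    X,r=tri([ray(t,np.array(a)/11+[150,295]-.45),ray(s,np.array(b)/11+[230,150]-.45)]);print(n,X,r,'in tool',R.T@(X-p),'world d',X-p)
E
```

```text
near [ 0.40204927 -0.03540745  0.121944  ] [np.float64(0.0016649958194787555), np.float64(0.0016649958194787475)] in tool [-0.00773208 -0.02700374 -0.04003182] world d [-0.00798116 -0.02604694  0.0406127 ]
far [0.41204489 0.01763339 0.12200003] [np.float64(0.0006899698588458151), np.float64(0.0006899698588459604)] in tool [-0.00885364  0.02695845 -0.03976843] world d [0.00201445 0.02699389 0.04066872]
```

```bash
python3 - <<'E'
from plan import *
for th in(18,16,14,10,6,2,0):
    R,z=tool(th)
    o=[]
    for d in(0,.03,.08):
        q=ik(C+.013*u+d*u+(.019+.036)*z,R);o.append(None if q is None else np.round(q,0).tolist())
    print(th,o)
for y in(sx,-sx):
    R=np.column_stack([np.cross(y,zz),y,zz])@Rrel.T;z=R[:,2]
    for h in(.062,.15,.2):
        q=ik(PK*[1,1,0]+h*zz+.055*z,R);print(h,None if q is None else np.round(q,1))
g=C+.013*u+.055*zg
hit=line_to(g+.028*u,max_speed=.08,force_limit=8);snap(4);s=sense();print(hit,s['clock'],s['position'],s['wrist_force'])
for n,y0,x0,h,w,k in(('top',285,150,60,90,8),('side',150,230,80,90,7)):
    c=load(n+'4.npz')
    im=255*(c['color'][y0:y0+h,x0:x0+w,::-1]/255.)**.5
    cv2.imwrite(f'pics/z4_{n}.png',cv2.resize(im.astype(np.uint8),None,fx=k,fy=k,interpolation=cv2.INTER_CUBIC))
E
```

```text
18 [None, [-12.0, 14.0, 133.0, 3.0, 15.0, -94.0], [-12.0, 5.0, 132.0, 2.0, 24.0, -94.0]]
16 [[-11.0, 19.0, 132.0, 2.0, 13.0, -94.0], [-11.0, 14.0, 131.0, 2.0, 18.0, -94.0], [-12.0, 6.0, 131.0, 1.0, 28.0, -93.0]]
14 [[-11.0, 19.0, 130.0, 2.0, 17.0, -93.0], [-11.0, 14.0, 130.0, 1.0, 22.0, -93.0], [-12.0, 6.0, 129.0, 1.0, 31.0, -93.0]]
10 [[-11.0, 20.0, 127.0, 1.0, 24.0, -92.0], [-11.0, 15.0, 127.0, 1.0, 28.0, -92.0], [-11.0, 8.0, 126.0, 1.0, 36.0, -92.0]]
6 [[-11.0, 20.0, 124.0, 0.0, 30.0, -92.0], [-11.0, 16.0, 124.0, 0.0, 34.0, -92.0], [-11.0, 9.0, 123.0, 0.0, 42.0, -92.0]]
2 [[-11.0, 21.0, 121.0, 0.0, 36.0, -92.0], [-11.0, 17.0, 121.0, 0.0, 40.0, -92.0], [-11.0, 11.0, 121.0, 0.0, 47.0, -92.0]]
0 [[-11.0, 22.0, 119.0, -0.0, 39.0, -91.0], [-11.0, 18.0, 120.0, -0.0, 42.0, -92.0], [-11.0, 12.0, 119.0, -0.0, 49.0, -92.0]]
0.062 [-39.1  36.5  90.3   9.5  59.3 -40.1]
0.15 [-39.1  30.3  86.8   8.8  68.8 -38.4]
0.2 [-39.1  27.3  84.1   8.5  74.5 -37.5]
0.062 [-29.3  33.5  97.1 -12.7  45.8 163.6]
0.15 [-29.3  26.8  93.4 -10.9  56.  160.8]
0.2 [-29.3  23.6  90.6 -10.3  61.9 159.5]
False 4.3583 [ 0.42082479 -0.01114657  0.04532249] [ 0.27598166  0.99211266 -0.35517293]
```

View pics/z4_top.png

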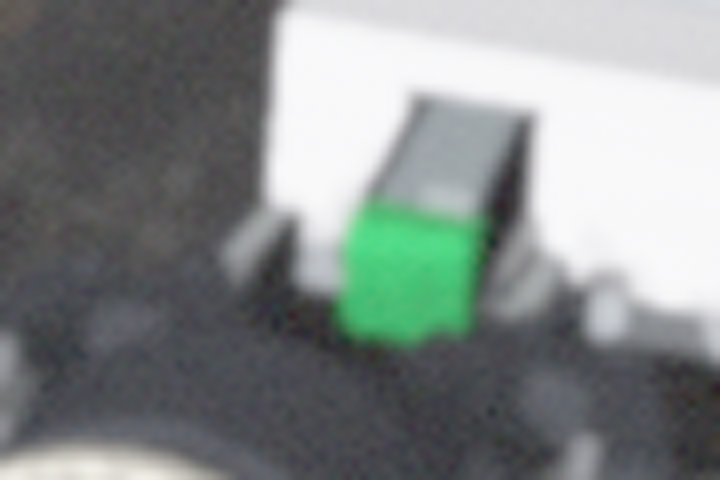

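View pics/z4_side.png

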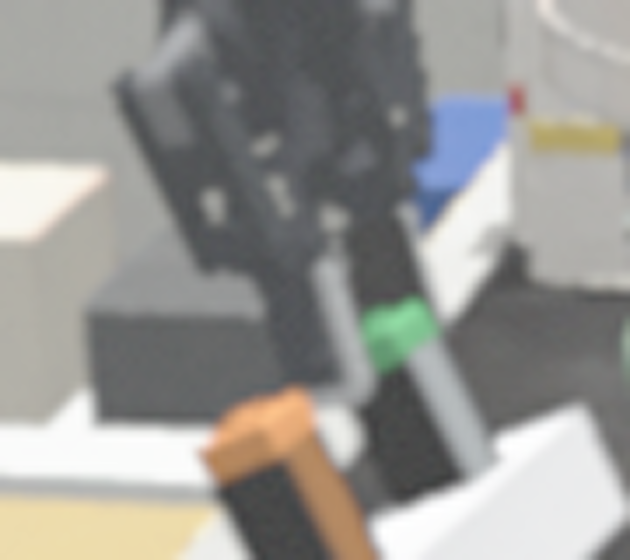

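```bash
python3 - <<'E'
from plan import *
g=C+.016*u+.055*zg
hit=line_to(g,max_speed=.06,force_limit=8);s=sense();print(hit,s['clock'],s['position'],s['wrist_force'],s['joint_positions'])
if not hit:
    set_gripper(0.0);s=sense();print(s['clock'],s['gripper_width'],s['position'],s['wrist_force'],s['torque'])
snap(5)
for n,y0,x0,h,w,k in(('top',285,150,60,90,8),('side',150,230,80,90,7)):
    c=load(n+'5.npz')
    im=255*(c['color'][y0:y0+h,x0:x0+w,::-1]/255.)**.5
    cv2.imwrite(f'pics/z5_{n}.png',cv2.resize(im.astype(np.uint8),None,fx=k,fy=k,interpolation=cv2.INTER_CUBIC))
E
```

```text
False 4.925 [ 0.43120642 -0.01286653  0.02226154] [-0.74646897 -0.0884534  -0.1833033 ] [-11.41842655  18.6619017  131.55877331   2.26877045  13.85065481
 -94.09447883]
5.2333 0.0231922247400378 [ 0.43147441 -0.0128579   0.02280625] [-0.75275983  1.18712034  3.16790547] [0.23521173 0.21208228 0.07767016]
```

View pics/z5_side.png

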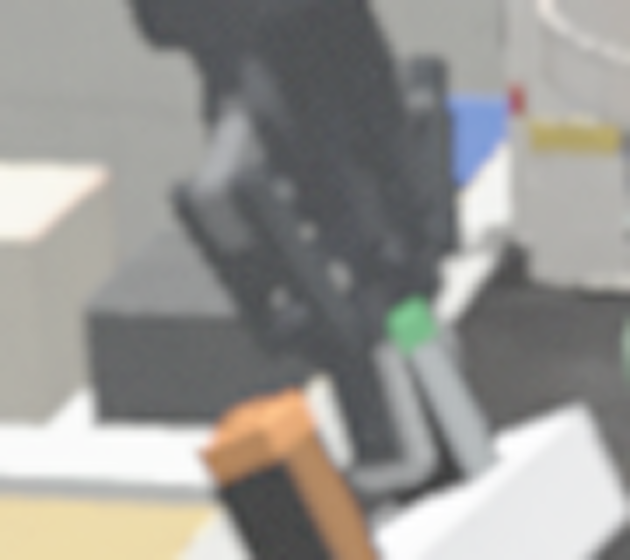

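View pics/z5_top.png

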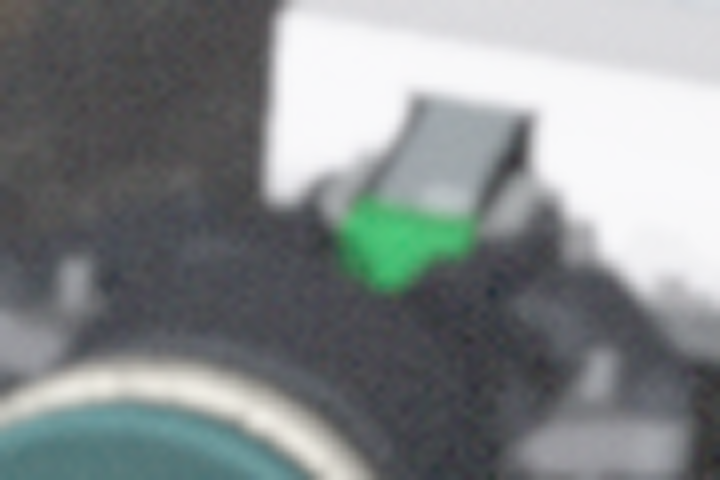

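```bash
python3 - <<'E'
from plan import *
p=np.array(sense()['position'])
line_to(p+.012*u,max_speed=.04);s=sense();print(s['clock'],s['gripper_width'],s['wrist_force'])
line_to(p+.085*u,max_speed=.12);s=sense();print(s['clock'],s['gripper_width'],s['position'],s['wrist_force'])
snap(6)
for n,y0,x0,h,w,k in(('top',265,130,100,140,5),('side',110,220,120,120,5)):
    c=load(n+'6.npz')
    im=255*(c['color'][y0:y0+h,x0:x0+w,::-1]/255.)**.5
    cv2.imwrite(f'pics/z6_{n}.png',cv2.resize(im.astype(np.uint8),None,fx=k,fy=k,interpolation=cv2.INTER_CUBIC))
E
```

```text
5.7917 0.023666016148354688 [-0.05716396 -0.38689596  0.35111596]
6.55 0.023202140856596793 [ 0.39482183 -0.00679174  0.09903538] [ 0.13420937  0.42742899 -0.97781365]
```

View pics/z6_side.png

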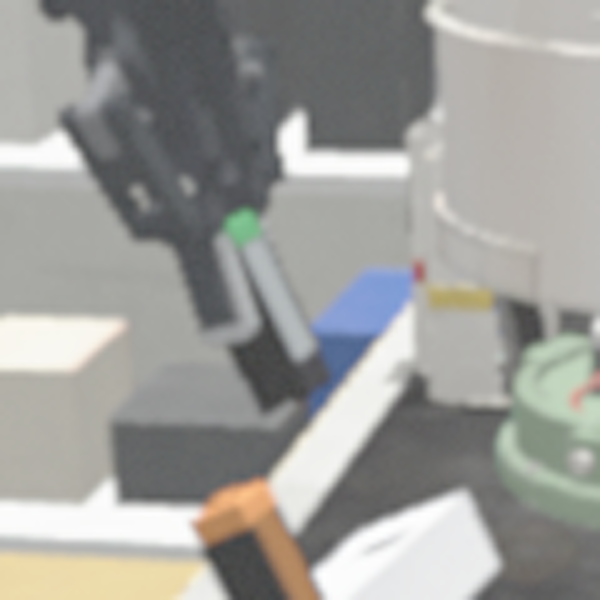

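View pics/z6_top.png

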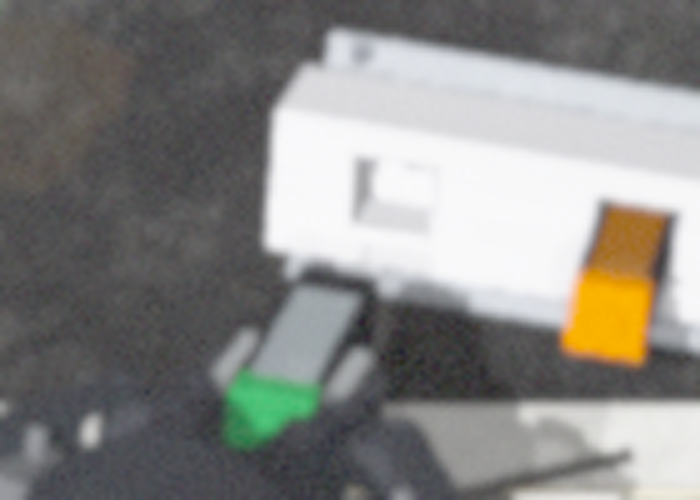

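```bash
cat >> plan.py <<'E'
pg=np.array([.43147,-.01286,.02281])
crel=RG.T@(C-pg)
Rst=np.column_stack([np.cross(sx,zz),sx,zz])
RP=Rst@Rrel.T
def tcp_for(cell): return np.asarray(cell)-RP@crel
E
python3 - <<'E'
from plan import *
p=np.array(sense()['position'])
line_to(p+[0,0,.07],max_speed=.15)
H=[PK[0],PK[1],.175]
print(crel,tcp_for(H),np.round(ik(tcp_for(H),RP),1))
move_to(tcp_for(H),RP);sleep(.2);s=sense();print(s['clock'],s['gripper_width'],s['position'],s['wrist_force'])
snap(7)
for n,y0,x0,h,w,k in(('top',185,320,115,140,5.5),('side',220,220,140,180,4.2)):
    c=load(n+'7.npz')
    print(n,proj(c,H),proj(c,np.array(H)-[0,0,.035]))
    im=255*(c['color'][y0:y0+h,x0:x0+w,::-1]/255.)**.6
    cv2.imwrite(f'pics/z7_{n}.png',cv2.resize(im.astype(np.uint8),None,fx=k,fy=k,interpolation=cv2.INTER_CUBIC))
E
```

```text
[-2.77044241e-03 -6.56683031e-05 -3.89346239e-02] [ 0.54797203 -0.28164195  0.13713796] [-39.1  27.8  84.6   8.6  73.5 -37.7]
8.725 0.023037714797387185 [ 0.54790834 -0.28022944  0.13775314] [ 0.74855661  0.50409137 -1.83129721]
top [394.24815652 223.72230782] [390.56448098 226.34787509]
side [331.13305631 207.46836846] [331.385929   232.41329971]
```

View pics/z7_side.png

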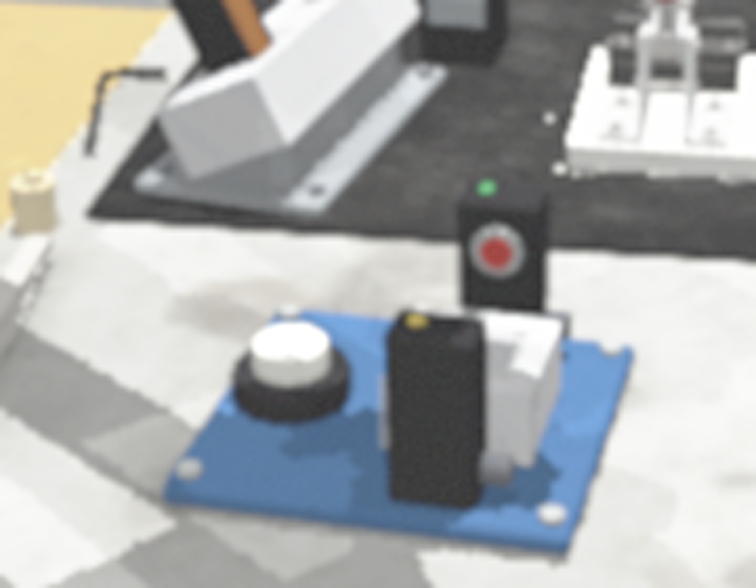

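View pics/z7_top.png

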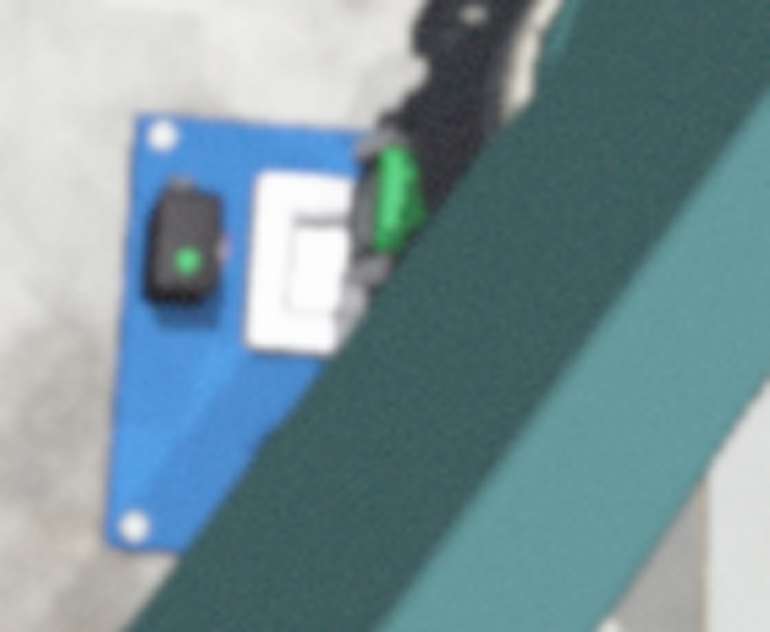

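```bash
python3 - <<'E'
from plan import *
s=sense();print(s['clock'],s['position'],np.array(s['tcp_rot'])-RP,s['joint_vel'],np.array(s['joint_positions'])-ik(tcp_for([PK[0],PK[1],.175]),RP))
for n,y0,x0,h,w,k in(('top',200,370,50,50,12),('side',160,280,100,100,6)):
    c=load(n+'7.npz')
    im=255*(c['color'][y0:y0+h,x0:x0+w,::-1]/255.)**.6
    cv2.imwrite(f'pics/y7_{n}.png',cv2.resize(im.astype(np.uint8),None,fx=k,fy=k,interpolation=cv2.INTER_CUBIC))
E
```

```text
8.825 [ 0.54807557 -0.28074096  0.13777556] [[-1.50475488e-03  1.04271079e-04  3.97439018e-04]
 [ 1.87249991e-04  1.41318935e-03 -4.60796506e-04]
 [-4.30750459e-04  6.86477381e-04 -7.56165602e-05]] [-0.31172655  0.3017415  -0.33829493 -0.02046982  0.14990913  0.06081273] [ 0.07206474 -0.08703748  0.04933117  0.0013443  -0.00743209 -0.01081471]
```

View pics/y7_side.png

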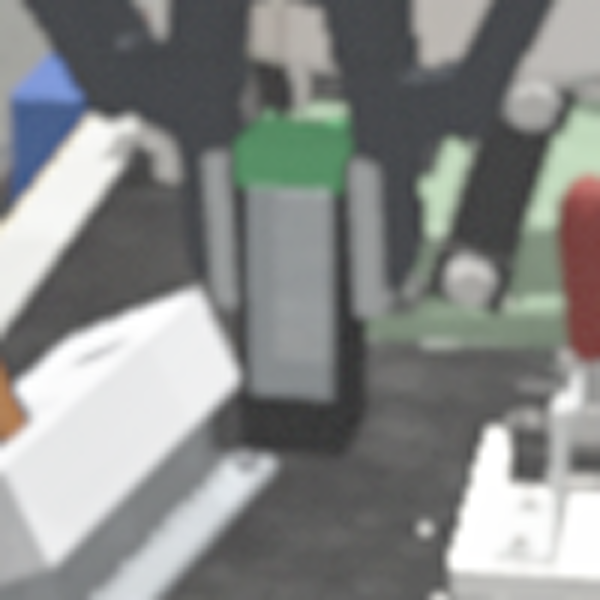

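View pics/y7_top.png

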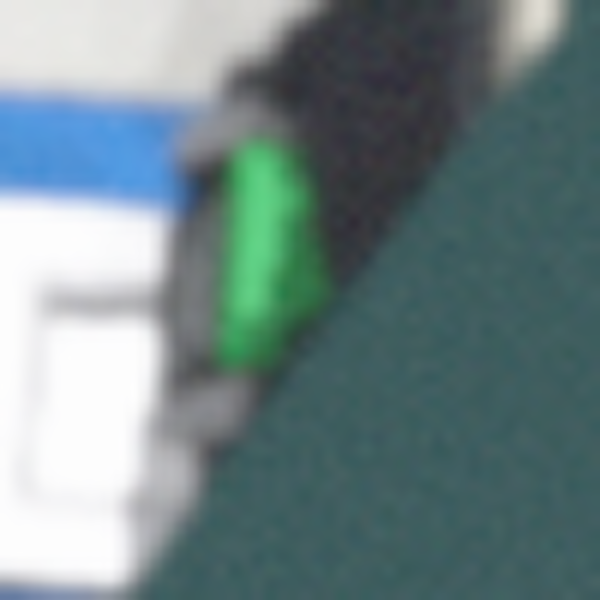

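```bash
python3 - <<'E'
from plan import *
t=load('top7.npz');s=load('side7.npz')
T=lambda p:np.array(p)/12+[370,200]-.46
S=lambda p:np.array(p)/6+[280,160]-.42
p=np.array([.54807557,-.28074096,.13777556])  # tcp at/near picture
cell=p+RP@crel;print('pred cell',cell)
for pt,z in(((222,255),.2),((218,300),.2),((168,270),.14),((165,300),.14),((180,270),.154)):
    X=onz(t,T(pt),z);print('top',pt,X,'sta y rel pocket',(X-PK)@sty,'x',(X-PK)@sx)
for yoff in(-.012,):
    P0=cell+yoff*sty
    for nm,pt in(('capBL',(235,185)),('capBR',(346,191)),('footL',(243,446)),('footR',(350,452)),('faceBL',(247,397)),('faceBR',(337,402))):
        o,d=ray(s,S(pt));X=o+d*((P0-o)@sty)/(d@sty);print('side',nm,X,'sta x rel pocket',(X-PK)@sx)
# pocket from side: block corners check
E
```

```text
pred cell [ 0.54730354 -0.29019901  0.1756376 ]
top (222, 255) [ 0.54837654 -0.27906559  0.2       ] sta y rel pocket 0.01208860718318998 x 0.0002772329422926494
top (218, 300) [ 0.54336142 -0.27858481  0.2       ] sta y rel pocket 0.012194647241081075 x -0.004759761944122363
top (168, 270) [ 0.55341683 -0.28102616  0.14      ] sta y rel pocket 0.010508763022864118 x 0.005449505217945315
top (165, 300) [ 0.54979334 -0.28064086  0.14      ] sta y rel pocket 0.010623198857122894 x 0.0018073946645472303
top (180, 270) [ 0.55185069 -0.28058482  0.154     ] sta y rel pocket 0.01083226839697315 x 0.003854857701473024
side capBL [ 0.53315414 -0.30117596  0.20076207] sta x rel pocket -0.013256649615455498
side capBR [ 0.55716654 -0.30296882  0.20096232] sta x rel pocket 0.010822591375588431
side footL [ 0.53381977 -0.30122566  0.14119738] sta x rel pocket -0.01258917098491656
side footR [ 0.55774134 -0.30301174  0.14184169] sta x rel pocket 0.011398991340350956
side faceBL [ 0.53492473 -0.30130816  0.15278429] sta x rel pocket -0.01148112930364923
side faceBR [ 0.55492963 -0.3028018   0.15325379] sta x rel pocket 0.008579449654410288
```

```bash
cat >> plan.py <<'E'
corr=.0008*sx+.0003*sty
E
python3 - <<'E'
from plan import *
def at(z): return tcp_for([PK[0],PK[1],z])+corr
line_to(at(.095),frame=RP,max_speed=.1);sleep(.2);s=sense();print(s['clock'],s['position']-at(.095),s['wrist_force'])
line_to(at(.075),max_speed=.05);s=sense();print(s['clock'],s['position']-at(.075),s['wrist_force'])
hit=line_to(at(.049),max_speed=.025,force_limit=6);s=sense();print(hit,s['clock'],s['position']-at(.049),s['wrist_force'],s['gripper_width'])
snap(8)
for n,y0,x0,h,w,k in(('top',185,320,115,140,5.5),('side',200,270,140,130,5)):
    c=load(n+'8.npz')
    im=255*(c['color'][y0:y0+h,x0:x0+w,::-1]/255.)**.6
    cv2.imwrite(f'pics/z8_{n}.png',cv2.resize(im.astype(np.uint8),None,fx=k,fy=k,interpolation=cv2.INTER_CUBIC))
E
```

```text
9.975 [ 0.00044993 -0.00032598  0.00073616] [ 0.9508654  -0.22858071 -0.42507659]
10.525 [-0.00022714  0.00021758 -0.0004542 ] [ 1.18581532  0.15669736 -0.3073703 ]
True 11.5083 [-0.00024408  0.00018478  0.00029891] [-0.32668455 -0.79150061  5.62913234] 0.02323012475495679
```

View pics/z8_side.png

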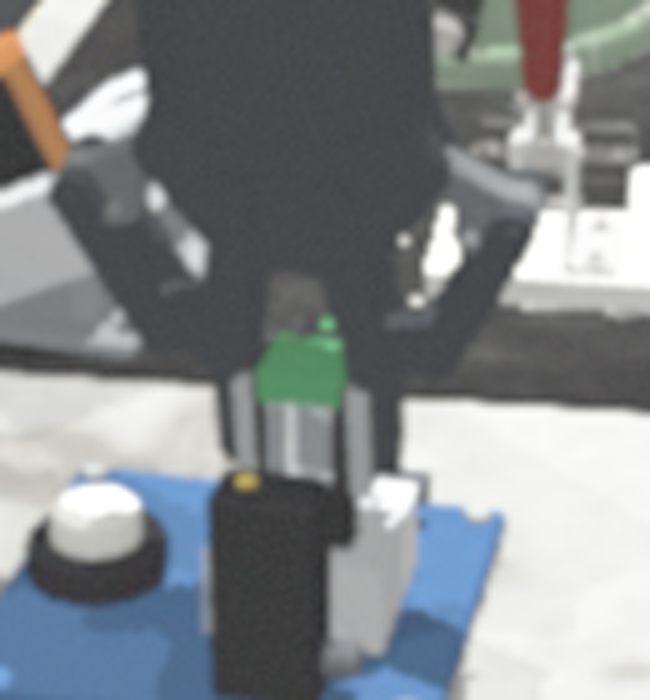

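View pics/z8_top.png

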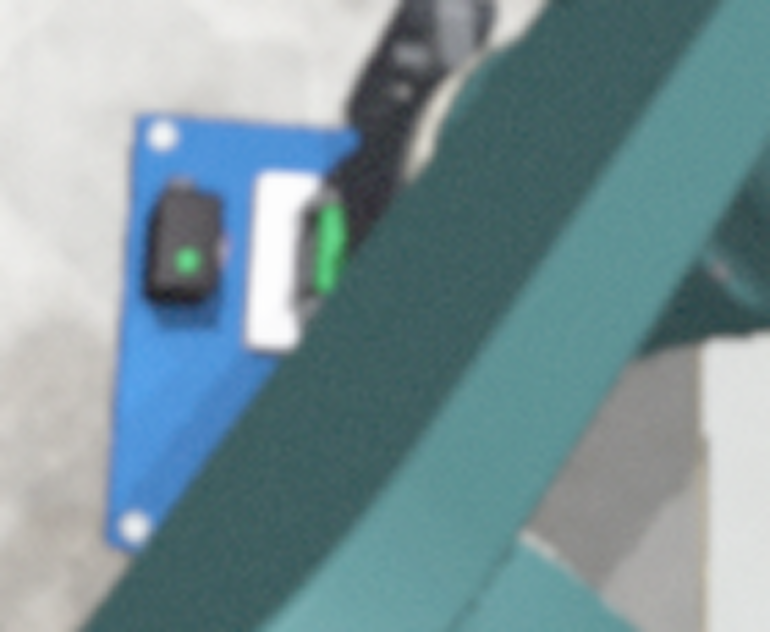

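```bash
python3 - <<'E'
from plan import *
set_gripper(.06);sleep(.3);s=sense();print(s['clock'],s['gripper_width'],s['wrist_force'])
z=RP[:,2]
line_to(np.array(s['position'])-.1*z,max_speed=.12);s=sense();print(s['clock'],s['position'],s['wrist_force'])
# move off so the cameras see the cell: toward robot/left, tool down
Rd=fr(sx,-zz)
B=BT+[0,0,.036]
move_to(B+[-.03,.10,.12],Rd)
set_gripper(0.0)
snap(9);s=sense();print(s['clock'],s['position'],s['gripper_width'])
for n,y0,x0,h,w,k in(('top',185,320,115,140,5.5),('side',200,230,160,150,4.5)):
    c=load(n+'9.npz')
    im=255*(c['color'][y0:y0+h,x0:x0+w,::-1]/255.)**.7
    cv2.imwrite(f'pics/z9_{n}.png',cv2.resize(im.astype(np.uint8),None,fx=k,fy=k,interpolation=cv2.INTER_CUBIC))
E
```

```text
12.35 0.05987122831538032 [-0.07753841 -0.04295247 -0.31243219]
13.3333 [ 0.54591472 -0.29745302  0.10829997] [ 0.1679572   0.20487803 -0.95730017]
14.75 [ 0.45358668 -0.18661236  0.18497691] 7.353034330126652e-05
```

View pics/z9_side.png

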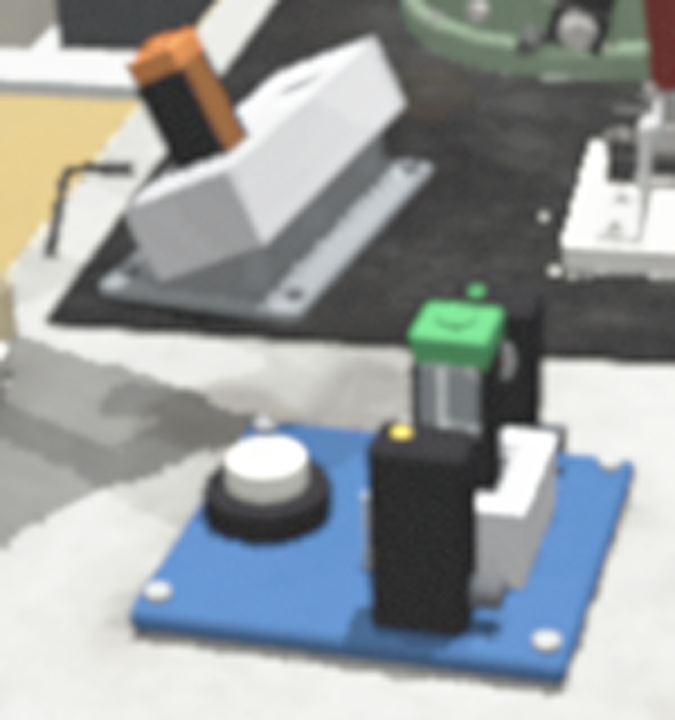

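View pics/z9_top.png

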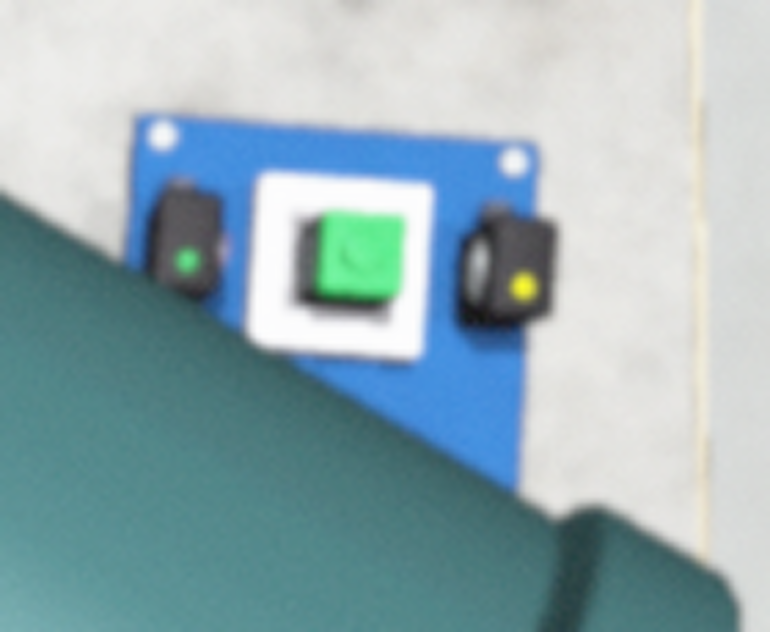

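```bash
python3 - <<'E'
from plan import *
t=load('top9.npz');s=load('side9.npz')
q=np.array([onz(t,np.array(p)/5.5+[320,185]-.45,.084) for p in((320,210),(404,215),(397,302),(316,294))]);d=q.mean(0)-PK
print('cap top c',q.mean(0),'rel',d@sx,d@sty,np.linalg.norm(q-np.roll(q,1,0),axis=1))
ct=np.array([(320,210),(404,215),(397,302),(316,294)]).mean(0)/5.5+[320,185]-.45
cs=np.array([(415,303),(505,307),(500,347),(412,340)]).mean(0)/4.5+[230,200]-.45
print(tri([ray(t,ct),ray(s,cs)]))
for sg in(1,-1):
    R=fr(sg*sty,-zz)
    for z in(.1,.03,-.007,-.014): 
        k=ik([BT[0],BT[1],z],R);print(sg,z,None if k is None else np.round(k,1))
E
```

```text
cap top c [ 0.54586592 -0.29040536  0.084     ] rel -0.001382095611938051 0.0005933824714933705 [0.02372268 0.02362502 0.02462243 0.02279709]
(array([ 0.54627254, -0.29065224,  0.08187052]), [np.float64(0.00021916868409023606), np.float64(0.00021916868409028333)])
1 0.1 [ -37.7   23.6   97.5   -0.    58.9 -123.4]
1 0.03 [ -37.7   29.1  100.8   -0.    50.2 -123.4]
1 -0.007 [ -37.7   32.3  102.1   -0.    45.6 -123.4]
1 -0.014 [ -37.7   32.9  102.3   -0.    44.8 -123.4]
-1 0.1 [-37.7  23.6  97.5  -0.   58.9  56.6]
-1 0.03 [-37.7  29.1 100.8  -0.   50.2  56.6]
-1 -0.007 [-37.7  32.3 102.1  -0.   45.6  56.6]
-1 -0.014 [-37.7  32.9 102.3  -0.   44.8  56.6]
```

```bash
python3 - <<'E'
from plan import *
R=fr(-sty,-zz);b=lambda z:np.array([BT[0],BT[1],z])
move_to(b(.11),R)
line_to(b(.02),max_speed=.12);sleep(.2);s=sense();f0=s['wrist_force'];print(s['clock'],s['position']-b(.02),f0)
snap(10)
c=load('side10.npz');cv2.imwrite('pics/z10.png',cv2.resize(c['color'][180:360,220:400,::-1],None,fx=3.3,fy=3.3,interpolation=cv2.INTER_CUBIC))
E
```

```text
17.15 [ 0.00055727 -0.00042752  0.00082478] [-0.5965166  -0.34239211 -0.25706943]
```

View pics/z10.png

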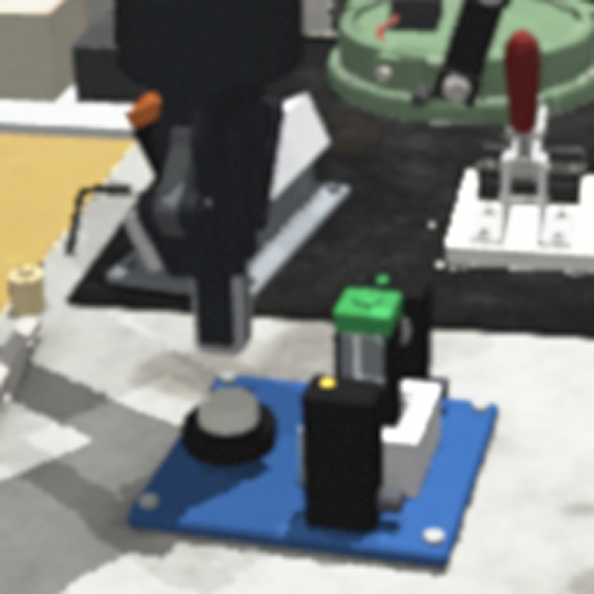

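```bash
python3 - <<'E'
from plan import *
b=lambda z:np.array([BT[0],BT[1],z])
line_to(b(.0),max_speed=.08)
h=line_to(b(-.018),max_speed=.02,force_limit=2);s=sense();print(h,s['clock'],s['position'],s['wrist_force'])
z1=s['position'][2]
h=line_to(b(z1-.009),max_speed=.015,force_limit=14);s=sense();print(h,s['clock'],s['position'],s['wrist_force'],'travel',z1-s['position'][2])
sleep(.2);snap(11);s=sense();print(s['wrist_force'],s['position'])
c=load('side11.npz');cv2.imwrite('pics/z11.png',cv2.resize(c['color'][230:360,220:400,::-1],None,fx=4,fy=4,interpolation=cv2.INTER_CUBIC))
E
```

```text
True 18.1583 [ 0.48391973 -0.28684608 -0.00759704] [ 1.16620012 -0.4652026   2.7385401 ]
True 18.5333 [ 0.48392194 -0.28686247 -0.01013287] [-0.88214476  0.69821435  8.72934868] travel 0.0025358260326637377
[-1.0146958   0.91376047  8.14689498] [ 0.4839668  -0.28687522 -0.01012305]
```

View pics/z11.png

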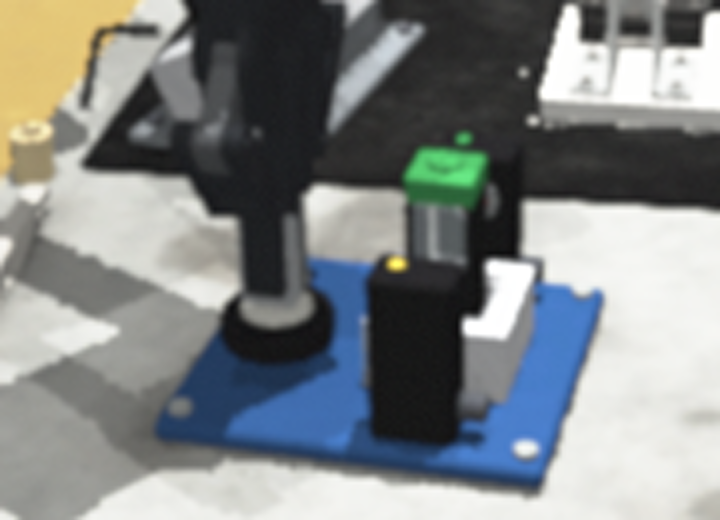

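```bash
python3 - <<'E'
from plan import *
b=lambda z:np.array([BT[0],BT[1],z])
h=line_to(b(-.014),max_speed=.015,force_limit=12);s=sense();print(h,s['clock'],s['position'],s['wrist_force'])
sleep(.3);s=sense();print(s['position'],s['wrist_force'])
line_to(b(.0),max_speed=.05);s=sense();print(s['wrist_force'])
line_to(b(.13),max_speed=.12)
move_to([.42,-.12,.25],fr(-sty,-zz));sleep(.2)
snap(12);s=sense();print(s['clock'],s['position'],s['wrist_force'])
for n,y0,x0,h,w,k in(('top',185,320,115,140,5.5),('side',200,230,160,150,4.5)):
    c=load(n+'12.npz')
    cv2.imwrite(f'pics/z12_{n}.png',cv2.resize(c['color'][y0:y0+h,x0:x0+w,::-1],None,fx=k,fy=k,interpolation=cv2.INTER_CUBIC))
E
```

```text
True 19.0417 [ 0.48396434 -0.28692573 -0.01012771] [-1.71594629  0.56477966  9.11474371]
[ 0.4840107  -0.28691918 -0.0101288 ] [-2.38902403  1.02493652 10.58679559]
[-0.36097352  0.22062743  0.07128001]
22.1083 [ 0.42002437 -0.120619    0.24920419] [-0.2991849  -0.89542874 -0.83943581]
```

View pics/z12_side.png

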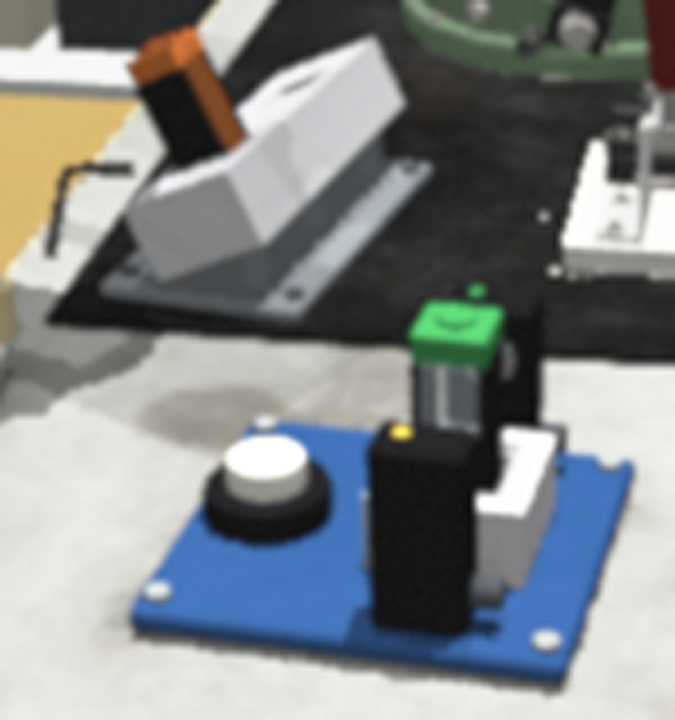

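View pics/z12_top.png

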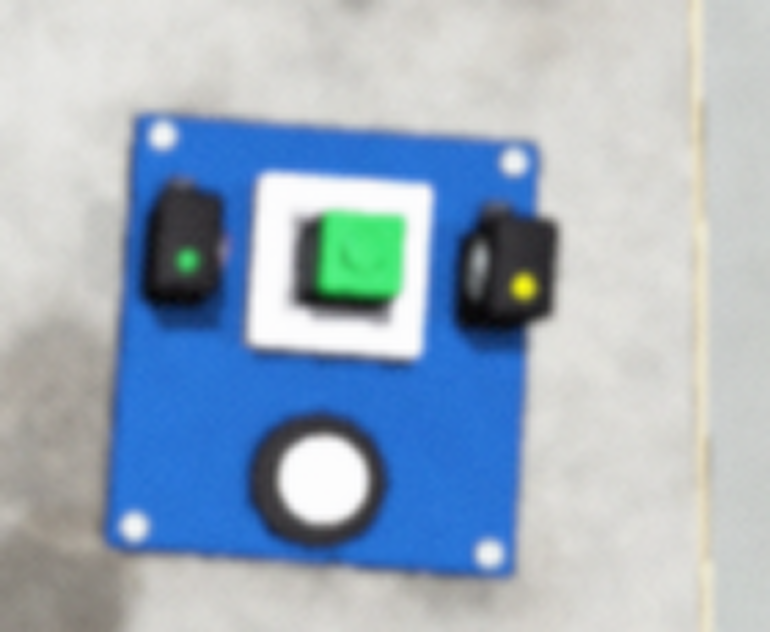

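```bash
python3 - <<'E'
from plan import *
o=[]
for k in(12,11): o.append(cv2.resize(load(f'side{k}.npz')['color'][290:325,270:310,::-1],None,fx=9.5,fy=9.5,interpolation=cv2.INTER_NEAREST))
cv2.imwrite('pics/cmp.png',np.hstack(o))
c=load('side12.npz')
for z in(.03,.024): print(z,proj(c,[BT[0],BT[1],z]))
E
```

```text
0.03 [288.7864647  300.16054017]
0.024 [288.95419464 303.82676641]
```

View pics/cmp.png

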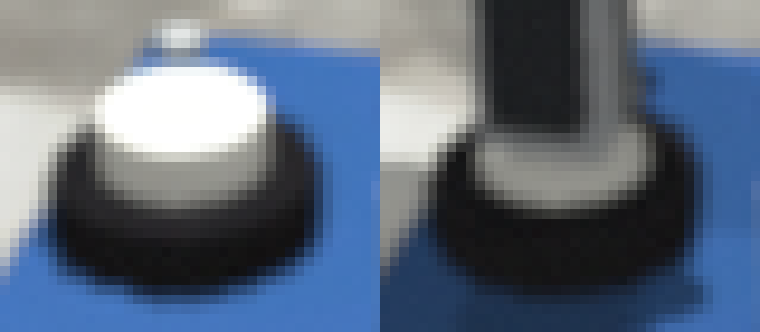

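```bash
python3 - <<'E'
from plan import *
for k in(0,12):
    c=load(f'side{k}.npz');m=cv2.inRange(cv2.cvtColor(c['color'],cv2.COLOR_RGB2HSV),(5,170,120),(17,255,255))[195:240,250:300];print(k,np.argwhere(m).mean(0))
print(sense()['clock'],np.abs(sense()['joint_vel']).max());sign_off()
E
```

```text
0 [20.23076923 20.78846154]
12 [20.43243243 20.87162162]
22.1083 0.44897134083618817
the job is handed in; nothing more can be done
```

I moved the green-capped cell from the rack to the station pocket, pressed the teach button to its stop, and handed the job in at about 22 s of the 46 s allowed. My checks all point to success, but `sign_off()` gave no verdict.

**Placing:** I gripped the cell across its black faces with the tool tilted 16°, because the full 26° was out of reach, and drew it out along its own axis. I turned it so the clear faces look at the sensor heads and lowered it until it touched the pocket floor. Contact came with the centre about 49 mm above the mat (home is 49 mm). After letting go, the cap top was at about 82–84 mm (84 mm expected). It was within about 1.5 mm of the pocket axis and looked upright and square to the beam.

**Button:** I pressed with the fingers shut until the tool stopped moving, at 8–10.6 N against the 4 N spring. The picture taken during the press shows the button down by at least its 6 mm travel. The later pictures show it up again.

**Orange cell and arm:** the orange cap shifted by only 0.2 pixel in the side view, so that cell stayed put. The arm ended clear of everything.

**Disagreements:**
- **Finger position:** in both cameras the fingertips stood about 36 mm behind the reported TCP. I treated that as a tool-length offset from then on. The grasp, the floor contact and the button contact all came where the offset predicted.
- **Grip centring:** the cell sat a few millimetres off-centre in the pads, and I corrected for it before lowering.
- **Cell position in the rack:** two estimates of its x position differed by about 2.5 mm, and I used the mean.

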